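# Unstack the sample-prep blocks onto their stations

## Robot

A 6-joint arm with a two-finger parallel gripper is mounted at the origin on a cart in front of the work surface, level with it; the furniture and walls round the work are solid. World frame = base frame: x ahead of the robot, y to its left, z up, the work surface at z = 0. Lengths are in m, angles in rad, forces in N, time in s.
With the tool pointing down it reaches from about 0.35 to 0.875 m from the base axis. Payload 4.2 kg.
Tool frame: the origin (TCP) lies at the very end of the fingers, on their centre line; the grasp point (between the pads) lies 19 mm behind it; z points along the fingers, y is the line along which they close (so a half turn about z gives the same grasp; the last joint's range is limited). The gripper opens to 85 mm and grips with 20 to 120 N. Pads are 22 mm wide; open, the fingers measure 114 mm over their backs; the gripper's body (76 mm by 85 mm) begins 54 mm behind the grasp point. The pads swing forward as they close: fully open they stand 13 mm farther back than shut.
Start: joints at [0.259, 0.385, 0.008, 0, -1.194, -0.259], TCP at [0.625, 0, 0.231] pointing down, gripper open.
Joint ranges: [-3.14, 3.14], [-1.21, 2.06], [-1.07, 1.41], [-3.16, 2.05], [-2.99, -0.16], [-3.1, 3.1]. Speed limits (rad/s): [2.79, 2.79, 3.14, 3.14, 3.14, 3.14].

## Interface

Orientations are given as a 3x3 rotation matrix whose columns are the frame's x, y, z axes.
In Python, from rig import bot gives the robot as it stands. The module is installed in compiled form; this text tells all that it offers.
- The arm moves only by the tool drive_tool, never from a script. Its argument "increments" is one flat list of numbers, 7 for each row, row after row: the shift along the tool's x, y, z in m, then the turn, a rotation vector about the tool's x, y, z in degrees, then the opening, from -1 (shut) to 1 (fully open). A call has 1 to 8 rows; each row is the pose to reach, as a shift and turn from the pose commanded when the call began, along the tool's axes at that moment; what a row does not reach only later rows make up. A row lasts 1/10 s, in which the tool goes at most 50 mm and 8.59 degrees, less where a joint would pass 70% of its speed; a pose out of reach is approached as far as the arm can. A call with a gripper value outside its range is refused whole. The fingers move at their own pace and stop on an object; the grip force is fixed at half the most. Time passes only in rows, so rows that repeat a pose let the fingers close. It gives the time, the measured TCP pose, the force, the opening and the grip force at its end, in the units of the state.
- bot.get_obs(): the state, without advancing time (a new reading comes with each control period).
- bot.capture(name): name is "scene" or "side" or "wrist"; returns a dict with "color" (420x560x3 uint8, red, green, blue), "z_map" (420x560 float32, m along the optical axis (not along the pixel's ray), 0 where there is no reading), "vertical_fov" (degrees; the focal length in pixels is half the picture's height over the tangent of half this angle, whatever the lens; pixels are square), "cx", "cy" (the principal point, pixels), "R" (3x3) and "t" (3): a world point X has camera coordinates R X + t; the wrist camera has in their place "tool_from_camera" (4x4, takes a point from camera to tool coordinates, whose origin is the TCP and whose axes are the flange's). Camera axes: x right, y down, z forward; pixel columns grow to the right and rows downward; lengths in m; the calibration is good to about 2 mm. A picture is of the moment at which its call begins: read the wrist's pose just before it.
- bot.finish_job(): hands the job in; it is judged then, once.
Trained networks look in a picture, given as the dict that the camera call returned (one of the last four; its "shot" number tells which), for a name from the list of things; names that differ only in an ending like _2 or _b are one class to them, and where a whole thing is asked for, a point or a joint stands for the part that bears it (a point fixed in the world has none). Each returns a list of dicts, best first, with "conf" (0 to 1); they miss things now and then, are a little off and sometimes report something else, mostly with a low value. They report only what shows in the picture. A call takes as long as a camera call.
- bot.find_in(picture, target): "pixel" ([column, row] in pixels, amid what is visible of it).
The state is a dict: "t": time; "qpos": joint angles; "joint_vel": joint speeds; "joint_efforts": joint torques, N m; "tcp_pos": TCP position; "tcp_rot": TCP orientation; "ft_force": force on the tool from outside, world axes, zero at the start; "moment": the same for the moment, N m; "opening": finger opening in m; "gripper_force": force on a finger pad.
Only numpy, scipy, OpenCV 4.12 (cv2) and the standard library are available. Lean on these libraries where they do the work, as an engineer would, in place of code of your own. Each camera call takes 0.05 s, during which the arm holds its last target. There are 200 camera calls.

## Task

The sample-prep blocks were left piled up on the bench. Take the pile apart and set every block into its own station, right way up and flat on the floor of its pocket: the narrow strip rack into the trough of the magnetic stand, the round tube adapter into the cup of the vortex mixer, the white cold block into the grey insulated tub, and the aluminium heat block into the well of the dry bath. Lower each one in rather than dropping it, let go of everything, and do not knock over the two reagent bottles.

Things in the scene. Friction and masses are not known exactly. Their poses are not given: they have to be found in the camera images.
- strip_rack: top of the stack: narrow white plastic rack for one strip of eight small tubes, a bar 76 x 22 x 20 mm (x, y, z) with a single row of eight small holes in its top and grey ends; loose, about 40 g. Origin at the centre of its underside, z up, x along its length.
- vortex_adapter: second in the stack: round black tube adapter, a disc 40 mm across and 24 mm high with six tube holes in a ring on its top; loose, about 60 g. Origin at the centre of its underside, z up.
- cold_block: third in the stack: plain off-white cold block without holes, 45 x 65 x 25 mm (x, y, z); loose, about 190 g. Origin at the centre of its underside, z up, y along its LONG side (65 mm), x across it.
- heat_block: bottom of the stack, standing on the bench: aluminium heat block, 80 x 62 x 40 mm (x, y, z) with 5 x 4 tube wells in its top; loose, about 450 g. Origin at the centre of its underside, z up, x along its long side (80 mm). The whole stack is 109 mm high, roughly centred and roughly lined up with this block.
- magnet_stand: place of the strip rack: low black magnetic stand, 108 x 60 x 18 mm (x, y, z), fixed, with a trough along its length between two bright magnet bars. Origin on the bench under the centre of the trough, z up, x along the trough. Trough floor 9 mm above the origin and 82 x 28 mm, rim at 18 mm; walls lean outward by 26 degrees, mouth 91 x 37 mm. A seated rack stands 11 mm above the rim.
- vortex_mixer: place of the round adapter: grey vortex mixer, body 100 x 92 x 46 mm (x, y, z) with a knob on its front, fixed, and a black round rubber head cup on top. Origin on the bench under the centre of the cup, z up. Cup floor 56 mm above the origin and about 48 mm across, rim at 65 mm (62 mm outside); the wall flares to a mouth about 54 mm across. A seated adapter stands 15 mm above the rim.
- cold_tub: place of the cold block: low grey insulated tub, 100 x 82 x 24 mm (x, y, z), fixed, with a rectangular pocket. Origin on the bench under the centre of the pocket, z up, x along the pocket's LONG side. Pocket floor 12 mm above the origin and 71 x 51 mm, rim at 24 mm; walls lean outward by 24 degrees, mouth 82 x 62 mm. A seated cold block stands 13 mm above the rim.
- dry_bath: place of the heat block: white dry bath heater, fixed, 52 mm high, with a deep dark rectangular well and a control strip on its -y side. Origin on the bench under the centre of the WELL (housing x +-55, y -75 to +47 mm), z up, x along the well. Well floor 30 mm above the origin and 86 x 68 mm, rim at 52 mm; walls lean outward 14 degrees (mouth 97 x 79 mm). Seated block: 18 mm above the rim.
- amber_bottle: bystander: small orange-brown reagent bottle with a red cap, 36 mm across, 75 mm high, standing loose on the bench, with a green slide case and a black memory stick lying beside it. Origin at the centre of its underside, z up.
- buffer_bottle: bystander: white reagent bottle with a white cap, 44 mm across, 90 mm high, standing loose on the bench near the keyboard. Origin at the centre of its underside, z up.

How it is judged:
By the outcome, as a careful person would: the job done as asked, in the order asked, and still so for the second after the job is handed in, with the robot touching nothing.
It also fails if it takes over 109 s, if anything falls off the work surface, if the arm or the gripper's body presses on something with over 40 N, if the wrist force passes 120 N, or if a joint passes its speed limit or range.

## Working session

There is one attempt and no reset: what is moved stays moved. The work goes in short steps, Python scripts to look and compute and a tool call to move; the robot and the scene stay as the last step left them, time stands still between calls to the robot, and variables do not carry over. Pictures are saved under pics/ and viewed, at most 14 in all, crops included, and the job is handed in when it is done.

Besides the shell and the picture viewer there is one more tool, called as name(argument=value, ...) on one line, values as JSON. drive_tool: Moves the arm, as the interface text tells. Its arguments: {"type":"object","properties":{"increments":{"type":"array"}},"required":["increments"]}

```bash
mkdir -p pics; cat > h.py <<'E'
import numpy as np, cv2
from rig import bot
def K(p): return 210/np.tan(np.radians(p["vertical_fov"])/2)
def cloud(p,o=None):
    z=p["z_map"];f=K(p);v,u=np.mgrid[:420,:560]
    c=np.dstack([(u-p["cx"])/f*z,(v-p["cy"])/f*z,z])
    if "R" in p: w=(c-p["t"])@p["R"]
    else:
        T=np.array(p["tool_from_camera"]); w=(c@T[:3,:3].T+T[:3,3])@np.array(o["tcp_rot"]).T+o["tcp_pos"]
    w[z==0]=np.nan
    return w
def save(p,n): cv2.imwrite(f"pics/{n}.png",p["color"][:,:,::-1])
E
cat > a.py <<'E'
from h import *
N="strip_rack vortex_adapter cold_block heat_block magnet_stand vortex_mixer cold_tub dry_bath amber_bottle buffer_bottle".split()
for c in ("scene","side"):
    p=bot.capture(c); save(p,c+"0"); w=cloud(p); np.savez(c+"0.npz",w=w,c=p["color"])
    print(c,"cam at",(-p["R"].T@p["t"]).round(3))
    for n in N:
        for d in bot.find_in(p,n)[:2]:
            u,v=map(int,d["pixel"]); print(n,round(d["conf"],2),u,v,w[v,u].round(3))
o=bot.get_obs();print(o["t"],o["tcp_rot"],o["opening"])
E
python3 a.py
```

```text
scene cam at [ 0.065 -0.549  0.706]
strip_rack 0.75 181 167 [0.452 0.048 0.108]
vortex_adapter 0.44 186 181 [0.447 0.032 0.08 ]
cold_block 0.68 183 184 [0.441 0.037 0.073]
heat_block 0.6 188 202 [0.429 0.015 0.04 ]
magnet_stand 0.71 235 232 [ 0.449 -0.108  0.013]
vortex_mixer 0.62 273 189 [ 0.569 -0.114  0.058]
cold_tub 0.74 327 230 [ 0.584 -0.256  0.012]
dry_bath 0.9 294 271 [ 0.442 -0.277  0.033]
amber_bottle 0.59 235 160 [0.597 0.032 0.044]
side cam at [0.249 0.439 0.62 ]
strip_rack 0.95 259 303 [0.451 0.056 0.109]
vortex_adapter 0.62 258 322 [0.447 0.07  0.087]
vortex_adapter 0.47 300 270 [ 0.456 -0.109  0.01 ]
cold_block 0.79 265 336 [0.438 0.071 0.063]
heat_block 0.97 262 353 [0.439 0.081 0.037]
magnet_stand 0.81 300 270 [ 0.456 -0.109  0.01 ]
vortex_mixer 0.58 226 248 [ 0.576 -0.078  0.045]
cold_tub 0.65 262 199 [ 0.595 -0.261  0.01 ]
cold_tub 0.34 321 159 [ 0.517 -0.387  0.046]
amber_bottle 0.79 175 304 [0.592 0.056 0.044]
buffer_bottle 0.83 324 158 [ 0.51  -0.388  0.05 ]
1.1 [[ 3.69009960e-05 -9.99999999e-01  5.51715606e-06]
 [-9.99999999e-01 -3.69010305e-05 -6.25478713e-06]
 [ 6.25499071e-06 -5.51692525e-06 -1.00000000e+00]] 0.08518031167397781
```

View images.

View pics/scene0.png

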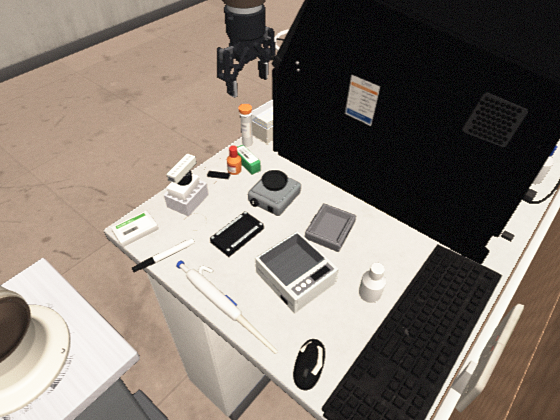

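View pics/side0.png

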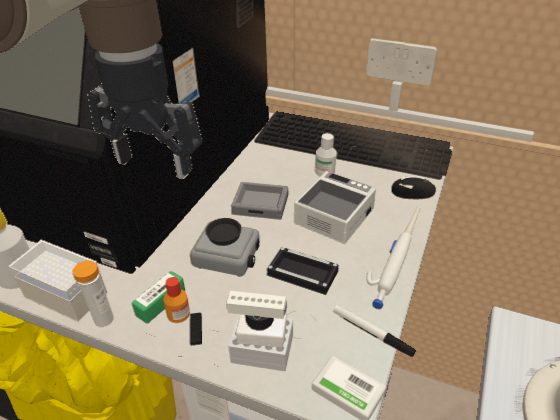

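```bash
cat > b.py <<'E'
from h import *
W=[];C=[]
for c in ("scene0","side0"):
    d=np.load(c+".npz"); W.append(d["w"].reshape(-1,3)); C.append(d["c"].reshape(-1,3))
def rect(name,cx,cy,r,z0,z1):
    for i in (0,1):
        w=W[i]; m=(np.hypot(w[:,0]-cx,w[:,1]-cy)<r)&(w[:,2]>z0)&(w[:,2]<z1)
        q=w[m]
        if len(q)<20: print(name,i,len(q));continue
        (x,y),(a,b),t=cv2.minAreaRect((q[:,:2]*1000).astype(np.float32))
        print(name,i,len(q),"c",round(x,1),round(y,1),"size",round(a,1),round(b,1),"ang of first",round(t,1),"z",np.median(q[:,2]).round(4))
rect("rack",.452,.055,.06,.102,.115)
rect("adapter",.452,.055,.06,.084,.0905)
rect("cold",.445,.05,.06,.06,.068)
rect("heat",.44,.05,.07,.036,.043)
rect("stand rim",.452,-.108,.08,.015,.0205)
rect("stand floor",.452,-.108,.04,.006,.012)
rect("mixer rim",.57,-.11,.06,.062,.068)
rect("mixer cupfl",.57,-.11,.035,.053,.059)
rect("tub rim",.588,-.26,.075,.0215,.027)
rect("tub floor",.588,-.26,.045,.009,.0145)
rect("bath rim",.442,-.277,.1,.049,.056)
rect("bath floor",.442,-.277,.07,.027,.033)
E
python3 b.py
```

```text
rack 0 330 c 456.0 52.6 size 79.2 25.6 ang of first 14.7 z 0.1087
rack 1 955 c 457.4 52.7 size 80.3 25.0 ang of first 14.3 z 0.1087
adapter 0 67 c 457.1 42.6 size 23.3 78.6 ang of first 88.3 z 0.0887
adapter 1 158 c 451.5 65.4 size 70.8 10.8 ang of first 15.2 z 0.0889
cold 0 220 c 451.0 51.1 size 66.2 43.7 ang of first 14.8 z 0.0649
cold 1 670 c 450.4 56.4 size 65.1 40.0 ang of first 17.0 z 0.0648
heat 0 211 c 453.7 50.7 size 82.0 62.9 ang of first 12.2 z 0.0398
heat 1 573 c 453.9 52.2 size 80.6 64.0 ang of first 12.1 z 0.0399
stand rim 0 560 c 452.0 -112.1 size 60.6 109.1 ang of first 87.4 z 0.018
stand rim 1 931 c 452.7 -110.4 size 62.0 107.9 ang of first 88.3 z 0.0179
stand floor 0 399 c 451.6 -118.0 size 48.7 79.1 ang of first 87.7 z 0.0094
stand floor 1 630 c 452.4 -104.0 size 50.0 79.6 ang of first 86.2 z 0.0094
mixer rim 0 133 c 591.9 -99.1 size 59.2 60.9 ang of first 2.4 z 0.0646
mixer rim 1 220 c 592.4 -99.3 size 59.2 60.8 ang of first 26.5 z 0.0646
mixer cupfl 0 170 c 584.6 -105.4 size 39.6 51.2 ang of first 32.9 z 0.0566
mixer cupfl 1 308 c 585.5 -102.7 size 39.7 48.0 ang of first 61.3 z 0.0564
tub rim 0 499 c 596.5 -257.0 size 100.6 81.2 ang of first 12.5 z 0.0235
tub rim 1 543 c 596.8 -254.9 size 99.1 83.7 ang of first 12.5 z 0.0235
tub floor 0 548 c 590.4 -264.5 size 85.2 69.3 ang of first 11.6 z 0.0123
tub floor 1 513 c 588.5 -251.4 size 84.9 73.2 ang of first 13.3 z 0.0124
bath rim 0 1357 c 449.0 -275.6 size 122.3 111.0 ang of first 79.4 z 0.0523
bath rim 1 1107 c 449.9 -274.6 size 123.7 110.3 ang of first 79.3 z 0.0522
bath floor 0 1238 c 443.3 -280.0 size 112.7 102.1 ang of first 78.9 z 0.0304
bath floor 1 899 c 445.4 -267.6 size 115.1 103.4 ang of first 81.4 z 0.0305
```

Both views show the stack at scene (183,185) / side (260,330), with the stand, mixer, tub and bath clear. The bath's control strip faces −y. I'll move above the rack while turning.

drive_tool(increments=[-0.0526,0.1683,0.06,0,0,75.5,1,-0.0526,0.1683,0.06,0,0,75.5,1,-0.0526,0.1683,0.06,0,0,75.5,1,-0.0526,0.1683,0.06,0,0,75.5,1,-0.0526,0.1683,0.06,0,0,75.5,1,-0.0526,0.1683,0.06,0,0,75.5,1,-0.0526,0.1683,0.06,0,0,75.5,1,-0.0526,0.1683,0.06,0,0,75.5,1])

```text
t: 1.9
tcp_pos: [0.4567, 0.0528, 0.1716]
tcp_rot: [[-0.934, -0.357, 0.001], [-0.357, 0.934, 0.0], [-0.001, 0.0, -1.0]]
ft_force: [0.3, 0.2, -0.2]
opening: 0.0849
gripper_force: 0.0
```

```bash
cat > go.py <<'E'
import sys
from h import *
from scipy.spatial.transform import Rotation as Ro
o=bot.get_obs(); R=np.array(o["tcp_rot"]);p=np.array(o["tcp_pos"])
print("t",round(o["t"],2),"tcp",(p*1000).round(1),"yaw",np.degrees(np.arctan2(R[1,1],R[0,1])).round(2),"open",round(o["opening"]*1000,1),"grip",round(float(np.max(o["gripper_force"])),1),"F",np.round(o["ft_force"],1))
for g in sys.argv[1:]:   # x,y,z(mm),yaw(deg of tool y)
    x,y,z,a=map(float,g.split(",")); a=np.radians(a)
    Y=np.array([np.cos(a),np.sin(a),0]);Z=np.array([0,0,-1.]);G=np.column_stack([np.cross(Y,Z),Y,Z])
    print(g,"shift mm",(R.T@(np.array([x,y,z])-p*1000)).round(1),"turn",np.degrees(Ro.from_matrix(R.T@G).as_rotvec()).round(2))
E
python3 go.py 456.7,52.6,140,104.5 456.7,52.6,99.5,104.5
```

```text
t 1.9 tcp [456.7  52.8 171.6] yaw 110.91 open 84.9 grip 0.0 F [ 0.3  0.2 -0.2]
456.7,52.6,140,104.5 shift mm [ 0.1 -0.1 31.6] turn [0.   0.04 6.41]
456.7,52.6,99.5,104.5 shift mm [ 0.1 -0.1 72.1] turn [0.   0.04 6.41]
```

```bash
cat > wr.py <<'E'
import sys
from h import *
o=bot.get_obs();p=bot.capture("wrist");w=cloud(p,o).reshape(-1,3)
if len(sys.argv)>2: save(p,sys.argv[2])
for g in sys.argv[1].split(";"):
    cx,cy,r,z0,z1=map(float,g.split(","))
    m=(np.hypot(w[:,0]*1e3-cx,w[:,1]*1e3-cy)<r)&(w[:,2]*1e3>z0)&(w[:,2]*1e3<z1);q=w[m]*1000
    if len(q)<20: print(g,len(q));continue
    (x,y),(a,b),t=cv2.minAreaRect(q[:,:2].astype(np.float32))
    print(g,len(q),"c",round(x,1),round(y,1),"size",round(a,1),round(b,1),"ang first",round(t,1),"z",np.median(q[:,2]).round(1))
E
python3 wr.py "456,53,60,104,114;453,53,60,84,92;451,53,60,61,68;453,52,70,36,43" w1
```

```text
456,53,60,104,114 3932 c 457.6 52.9 size 78.8 22.1 ang first 14.0 z 108.4
453,53,60,84,92 768 c 446.1 46.9 size 51.0 39.1 ang first 23.6 z 88.6
451,53,60,61,68 1558 c 453.2 52.8 size 65.5 45.0 ang first 15.8 z 64.1
453,52,70,36,43 1841 c 455.4 51.6 size 81.1 62.2 ang first 11.8 z 39.4
```

View pics/w1.png

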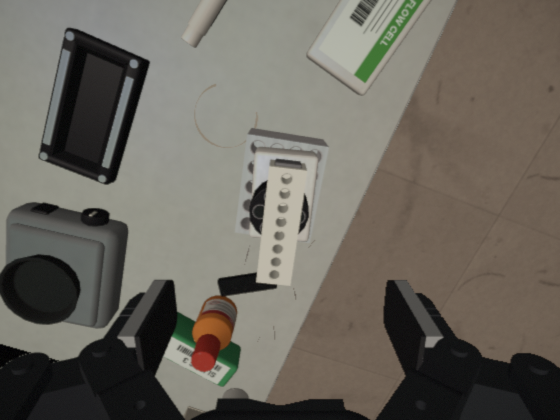

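Wrist view confirms the rack at pixel (285,225), resting on the black adapter. I'll descend and close.

drive_tool(increments=[-0.0005,0,0.04,0,0,6.5,1,-0.0005,0,0.06,0,0,6.5,1,-0.0005,0,0.072,0,0,6.5,1,-0.0005,0,0.072,0,0,6.5,1,-0.0005,0,0.072,0,0,6.5,-1,-0.0005,0,0.072,0,0,6.5,-1,-0.0005,0,0.072,0,0,6.5,-1,-0.0005,0,0.072,0,0,6.5,-1])

```text
t: 2.75
tcp_pos: [0.4575, 0.053, 0.1]
tcp_rot: [[-0.967, -0.255, 0.001], [-0.255, 0.967, 0.001], [-0.001, 0.0, -1.0]]
ft_force: [-0.1, -0.5, 0.3]
opening: 0.0282
gripper_force: 0.0
```

drive_tool(increments=[0,0,0,0,0,0,-1,0,0,0,0,0,0,-1,0,0,0,0,0,0,-1,0,0,0,0,0,0,-1])

```text
t: 3.15
tcp_pos: [0.4578, 0.053, 0.1002]
tcp_rot: [[-0.967, -0.255, 0.002], [-0.255, 0.967, 0.0], [-0.002, -0.0, -1.0]]
ft_force: [-0.9, 0.1, 5.8]
opening: 0.0203
gripper_force: 60.2
```

```bash
python3 go.py 456.7,52.6,160,104.5 452.4,-111.2,90,87.9
```

```text
t 3.15 tcp [457.8  53.  100.2] yaw 104.78 open 20.3 grip 60.2 F [-0.9  0.1  5.8]
456.7,52.6,160,104.5 shift mm [  1.1  -0.1 -59.8] turn [-0.    0.1   0.28]
452.4,-111.2,90,87.9 shift mm [  47.1 -157.4   10.1] turn [1.000e-02 1.000e-01 1.688e+01]
```

drive_tool(increments=[0,0,-0.01,0,0,0,-1,0,0,-0.06,0,0,0,-1,0.012,-0.04,-0.06,0,0,5,-1,0.024,-0.08,-0.06,0,0,10,-1,0.036,-0.12,-0.04,0,0,17,-1,0.047,-0.1575,0.0,0,0,17,-1,0.047,-0.1575,0.03,0,0,17,-1,0.047,-0.1575,0.03,0,0,17,-1])

```text
t: 3.95
tcp_pos: [0.4478, -0.1128, 0.0658]
tcp_rot: [[-0.999, 0.043, -0.011], [0.043, 0.999, -0.0], [0.011, -0.001, -1.0]]
ft_force: [-0.3, -0.9, 0.2]
opening: 0.0197
gripper_force: 59.5
```

```bash
python3 go.py 452.4,-111.2,20.7,87.9; cat > sd.py <<'E'
import sys
from h import *
c=sys.argv[1];p=bot.capture(c);w=cloud(p).reshape(-1,3)*1000
if len(sys.argv)>3: save(p,sys.argv[3])
for g in sys.argv[2].split(";"):
    cx,cy,r,z0,z1=map(float,g.split(","))
    m=(np.hypot(w[:,0]-cx,w[:,1]-cy)<r)&(w[:,2]>z0)&(w[:,2]<z1);q=w[m]
    if len(q)<20: print(g,len(q));continue
    (x,y),(a,b),t=cv2.minAreaRect(q[:,:2].astype(np.float32))
    print(c,g,len(q),"c",round(x,1),round(y,1),"size",round(a,1),round(b,1),"ang first",round(t,1),"z",np.median(q[:,2]).round(1))
E
python3 sd.py side "452,-111,60,60,78;456,55,60,86,92" s2; python3 wr.py "452,-111,50,50,85;455,55,60,85,92;451,53,60,61,67;453,52,70,36,43;452,-111,85,15,21" w2
python3 -c "
import cv2,numpy as np
a=cv2.imread('pics/s2.png')[180:400,150:430];b=cv2.imread('pics/w2.png')
cv2.imwrite('pics/m2.png',np.hstack([cv2.resize(a,None,fx=1.3,fy=1.3),cv2.resize(b,(382,286))]))"
```

```text
t 3.95 tcp [ 447.8 -112.8   65.8] yaw 87.53 open 19.7 grip 59.5 F [-0.3 -0.9  0.2]
452.4,-111.2,20.7,87.9 shift mm [-5.   1.8 45.1] turn [-0.03 -0.6  -0.37]
side 452,-111,60,60,78 546 c 446.2 -108.5 size 78.8 37.2 ang first 14.8 z 73.1
side 456,55,60,86,92 561 c 455.7 51.1 size 38.2 39.7 ang first 23.3 z 89.3
452,-111,50,50,85 9922 c 450.0 -113.5 size 45.5 80.0 ang first 71.5 z 76.2
455,55,60,85,92 0
451,53,60,61,67 0
453,52,70,36,43 2849 c 460.0 27.4 size 81.3 15.3 ang first 11.7 z 39.2
452,-111,85,15,21 6398 c 438.1 -110.4 size 59.7 76.3 ang first 87.8 z 17.4
```

View pics/m2.png

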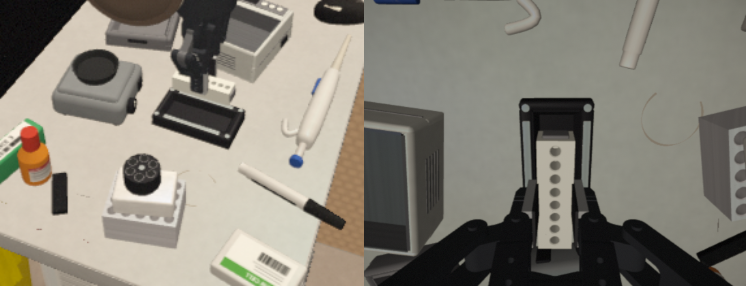

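The rack is held straight above the trough, and the adapter sits exposed on the cold block at side-crop (142,170). I'll let the arm settle and measure the rack in the grip.

drive_tool(increments=[0,0,0,0,0,0,-1,0,0,0,0,0,0,-1,0,0,0,0,0,0,-1])

```text
t: 4.35
tcp_pos: [0.4527, -0.1108, 0.0707]
tcp_rot: [[-0.999, 0.038, 0.003], [0.038, 0.999, 0.0], [-0.003, 0.0, -1.0]]
ft_force: [0.0, -0.6, -0.8]
opening: 0.0199
gripper_force: 59.5
```

```bash
python3 go.py 452.4,-111.2,20.7,87.9;  python3 wr.py "452,-111,45,77,82;452,-111,85,15,21"; python3 - <<'E'
from h import *
o=bot.get_obs();p=bot.capture("wrist");T=np.array(p["tool_from_camera"])
w=(cloud(p,dict(tcp_rot=np.eye(3),tcp_pos=np.zeros(3)))).reshape(-1,3)*1000
m=(abs(w[:,1])<9)&(abs(w[:,0])<60)&(w[:,2]<-4)&(w[:,2]>-14)
q=w[m];print(len(q),q.min(0),q.max(0),np.percentile(q[:,0],[1,99]),np.median(q[:,2]))
E
```

```text
t 4.35 tcp [ 452.7 -110.8   70.7] yaw 87.82 open 19.9 grip 59.5 F [ 0.  -0.6 -0.8]
452.4,-111.2,20.7,87.9 shift mm [ 0.5 -0.4 50. ] turn [ 0.02  0.17 -0.08]
452,-111,45,77,82 7501 c 452.8 -112.5 size 45.0 78.9 ang first 72.1 z 78.9
452,-111,85,15,21 6621 c 440.3 -110.5 size 59.7 80.5 ang first 87.8 z 17.4
6370 [-39.68492598  -8.99428843 -10.33432435] [39.30352735  8.99325566 -4.00922114] [-37.89721493  37.86776126] -8.158030972298295
```

drive_tool(increments=[0.0005,-0.0004,0.02,0,0,0,-1,0.0005,-0.0004,0.035,0,0,0,-1,0.0005,-0.0004,0.044,0,0,0,-1,0.0005,-0.0004,0.047,0,0,0,-1,0.0005,-0.0004,0.049,0,0,0,-1,0.0005,-0.0004,0.05,0,0,0,-1,0.0005,-0.0004,0.0505,0,0,0,-1,0.0005,-0.0004,0.0505,0,0,0,-1])

```text
t: 5.25
tcp_pos: [0.4516, -0.1118, 0.0201]
tcp_rot: [[-0.999, 0.039, 0.001], [0.039, 0.999, -0.0], [-0.001, -0.0, -1.0]]
ft_force: [-1.9, 1.2, 6.3]
opening: 0.0199
gripper_force: 60.4
```

Contact is 6 N, so the rack is seated. Release, rise, and then go to the adapter.

drive_tool(increments=[0,0,0,0,0,0,0.0,0,0,0,0,0,0,0.0,0,0,0,0,0,0,0.0,0,0,0,0,0,0,0.0,0,0,-0.02,0,0,0,0.0,0,0,-0.06,0,0,0,0.5,0,0,-0.1,0,0,0,1,0,0,-0.11,0,0,0,1])

```text
t: 6.05
tcp_pos: [0.4539, -0.1119, 0.133]
tcp_rot: [[-0.999, 0.038, 0.009], [0.038, 0.999, -0.0], [-0.009, 0.0, -1.0]]
ft_force: [0.3, -0.5, -0.2]
opening: 0.0833
gripper_force: 0.0
```

```bash
python3 sd.py side "452,-111,75,26,33;456,55,60,86,92;451,53,60,61,67";python3 sd.py scene "452,-111,75,26,33;456,55,60,86,92"; python3 go.py 455.7,51.1,130,104.5
```

```text
side 452,-111,75,26,33 468 c 450.9 -112.3 size 26.0 78.3 ang first 85.9 z 29.0
side 456,55,60,86,92 559 c 455.1 51.6 size 38.7 40.5 ang first 61.1 z 89.4
side 451,53,60,61,67 723 c 451.3 53.4 size 64.7 46.1 ang first 15.9 z 64.9
scene 452,-111,75,26,33 291 c 450.4 -111.8 size 24.4 76.1 ang first 87.4 z 29.2
scene 456,55,60,86,92 183 c 454.4 49.7 size 39.4 37.9 ang first 33.0 z 89.5
t 6.15 tcp [ 452.4 -111.7  130.5] yaw 87.74 open 85.8 grip 0.0 F [ 1.3 -0.5 -0.6]
455.7,51.1,130,104.5 shift mm [  3.1 162.8   0.6] turn [  0.     0.27 -16.76]
```

drive_tool(increments=[0.001,0.045,0,0,0,-8,1,0.002,0.09,0,0,0,-16.5,1,0.003,0.135,0,0,0,-16.5,1,0.0037,0.1627,0,0,0,-16.5,1,0.0037,0.1627,0,0,0,-16.5,1,0.0037,0.1627,0.015,0,0,-16.5,1,0.0037,0.1627,0.03,0,0,-16.5,1,0.0037,0.1627,0.03,0,0,-16.5,1])

```text
t: 6.95
tcp_pos: [0.4514, 0.0495, 0.0958]
tcp_rot: [[-0.97, -0.245, -0.007], [-0.245, 0.97, -0.003], [0.008, -0.001, -1.0]]
ft_force: [-0.6, -0.3, -0.3]
opening: 0.0849
gripper_force: 0.0
```

```bash
python3 wr.py "455,51,60,86,92;451,53,60,61,67"; python3 go.py 455.1,51.1,75.5,104.5
```

```text
455,51,60,86,92 5033 c 456.1 51.2 size 39.1 39.7 ang first 70.8 z 88.7
451,53,60,61,67 4098 c 452.8 52.8 size 65.4 45.0 ang first 15.8 z 64.3
t 7.0 tcp [452.5  49.8  97. ] yaw 104.2 open 85.1 grip 0.0 F [ 1.2 -0.4  0.7]
455.1,51.1,75.5,104.5 shift mm [-3.   0.7 21.5] turn [-0.05 -0.3  -0.3 ]
```

drive_tool(increments=[-0.0005,0,0.01,0,0,0,1,-0.0005,0,0.02,0,0,0,1,-0.0005,0,0.0245,0,0,0,1,-0.0005,0,0.0245,0,0,0,1,-0.0005,0,0.0245,0,0,0,-1,-0.0005,0,0.0245,0,0,0,-1,-0.0005,0,0.0245,0,0,0,-1,-0.0005,0,0.0245,0,0,0,-1])

```text
t: 7.8
tcp_pos: [0.455, 0.0512, 0.0751]
tcp_rot: [[-0.969, -0.247, 0.001], [-0.247, 0.969, 0.0], [-0.001, -0.0, -1.0]]
ft_force: [-0.7, -0.2, 3.1]
opening: 0.0376
gripper_force: 60.0
```

drive_tool(increments=[0,0,0,0,0,0,-1,0,0,0,0,0,0,-1,0,0,0,0,0,0,-1])

```text
t: 8.1
tcp_pos: [0.455, 0.0512, 0.0751]
tcp_rot: [[-0.969, -0.247, 0.002], [-0.247, 0.969, 0.0], [-0.002, 0.0, -1.0]]
ft_force: [-2.1, -0.1, 4.8]
opening: 0.0377
gripper_force: 60.1
```

```bash
python3 go.py 592.2,-99.2,150,104.5
```

```text
t 8.1 tcp [455.   51.2  75.1] yaw 104.27 open 37.7 grip 60.1 F [-2.1 -0.1  4.8]
592.2,-99.2,150,104.5 shift mm [ -96.  -179.6  -74.7] turn [ 0.    0.09 -0.23]
```

drive_tool(increments=[0,0,-0.01,0,0,0,-1,0,0,-0.05,0,0,0,-1,-0.02,-0.038,-0.07,0,0,0,-1,-0.042,-0.078,-0.07,0,0,0,-1,-0.064,-0.119,-0.07,0,0,0,-1,-0.084,-0.157,-0.07,0,0,0,-1,-0.096,-0.1796,-0.06,0,0,0,-1,-0.096,-0.1796,-0.045,0,0,0,-1])

```text
t: 8.9
tcp_pos: [0.5942, -0.102, 0.1196]
tcp_rot: [[-0.97, -0.243, 0.003], [-0.243, 0.97, -0.0], [-0.003, -0.001, -1.0]]
ft_force: [-0.6, 0.6, -0.7]
opening: 0.0372
gripper_force: 60.4
```

drive_tool(increments=[0,0,0,0,0,0,-1,0,0,0,0,0,0,-1,0,0,0,0,0,0,-1])

```text
t: 9.2
tcp_pos: [0.5919, -0.099, 0.1204]
tcp_rot: [[-0.969, -0.247, 0.001], [-0.247, 0.969, -0.0], [-0.001, -0.0, -1.0]]
ft_force: [0.2, -0.8, -0.6]
opening: 0.0379
gripper_force: 60.4
```

```bash
python3 go.py 592.2,-99.2,66.3,104.5; python3 sd.py side "592,-99,60,131,138;592,-99,50,62,68;451,53,60,62,67" s3;python3 sd.py scene "451,53,60,62,67"; python3 - <<'E'
from h import *
p=bot.capture("wrist"); save(p,"w3")
w=(cloud(p,dict(tcp_rot=np.eye(3),tcp_pos=np.zeros(3)))).reshape(-1,3)*1000
m=(abs(w[:,1])<19)&(abs(w[:,0])<40)&(w[:,2]<-9)&(w[:,2]>-18)
q=w[m];print(len(q),np.percentile(q,[1,99],axis=0),np.median(q[:,2]))
E
```

```text
t 9.2 tcp [591.9 -99.  120.4] yaw 104.3 open 37.9 grip 60.4 F [ 0.2 -0.8 -0.6]
592.2,-99.2,66.3,104.5 shift mm [-0.2 -0.2 54.1] turn [-0.03  0.07 -0.2 ]
side 592,-99,60,131,138 174 c 585.9 -95.7 size 56.3 37.2 ang first 66.1 z 134.5
side 592,-99,50,62,68 228 c 591.8 -99.4 size 60.1 60.9 ang first 42.6 z 64.4
side 451,53,60,62,67 1228 c 451.4 53.3 size 64.8 46.1 ang first 15.4 z 65.0
scene 451,53,60,62,67 388 c 451.7 51.7 size 66.9 45.8 ang first 15.2 z 65.1
6719 [[-19.44876296 -18.84320321 -15.92286126]
 [ 17.80333971  18.59382972  -9.5733383 ]] -13.473739111025756
```

View pics/w3.png

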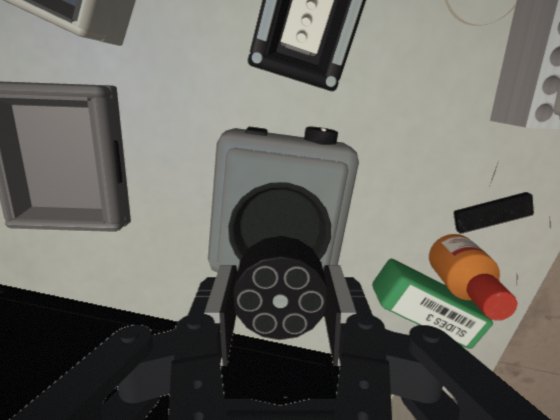

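The adapter sits centred in the grip at (280,300), with the cup just behind it at (280,225). Lowering.

drive_tool(increments=[0.0005,-0.0002,0.02,0,0,0,-1,0.0005,-0.0002,0.037,0,0,0,-1,0.0005,-0.0002,0.047,0,0,0,-1,0.0005,-0.0002,0.051,0,0,0,-1,0.0005,-0.0002,0.053,0,0,0,-1,0.0005,-0.0002,0.054,0,0,0,-1,0.0005,-0.0002,0.0545,0,0,0,-1,0.0005,-0.0002,0.0545,0,0,0,-1])

```text
t: 10.15
tcp_pos: [0.5917, -0.0997, 0.0662]
tcp_rot: [[-0.969, -0.246, 0.001], [-0.246, 0.969, -0.0], [-0.001, -0.0, -1.0]]
ft_force: [-2.1, 1.1, 6.3]
opening: 0.0378
gripper_force: 60.7
```

drive_tool(increments=[0,0,0,0,0,0,0.4,0,0,0,0,0,0,0.4,0,0,0,0,0,0,0.4,0,0,0,0,0,0,0.4,0,0,-0.02,0,0,0,0.4,0,0,-0.05,0,0,0,1,0,0,-0.07,0,0,0,1,0,0,-0.07,0,0,0,1])

```text
t: 10.95
tcp_pos: [0.5935, -0.0999, 0.1382]
tcp_rot: [[-0.969, -0.247, 0.007], [-0.247, 0.969, -0.0], [-0.007, -0.002, -1.0]]
ft_force: [-0.8, 0.4, -0.0]
opening: 0.0854
gripper_force: 0.0
```

```bash
python3 sd.py side "592,-99,60,76,84";python3 sd.py scene "592,-99,60,76,84"; python3 go.py 451.6,52.7,100,105.4
```

```text
side 592,-99,60,76,84 326 c 592.2 -98.9 size 38.3 40.5 ang first 28.6 z 80.3
scene 592,-99,60,76,84 186 c 591.8 -100.7 size 37.9 39.5 ang first 89.3 z 80.3
t 11.05 tcp [591.  -99.7 134.6] yaw 104.22 open 85.4 grip 0.0 F [-0.4  0.1 -0.5]
451.6,52.7,100,105.4 shift mm [ 97.7 182.   34.7] turn [ 0.02  0.02 -1.18]
```

drive_tool(increments=[0.022,0.041,0,0,0,-1.2,1,0.044,0.082,0,0,0,-1.2,1,0.066,0.123,0,0,0,-1.2,1,0.088,0.164,0,0,0,-1.2,1,0.098,0.182,0.01,0,0,-1.2,1,0.098,0.182,0.034,0,0,-1.2,1,0.098,0.182,0.034,0,0,-1.2,1,0.098,0.182,0.034,0,0,-1.2,1])

```text
t: 11.85
tcp_pos: [0.4511, 0.0522, 0.1001]
tcp_rot: [[-0.964, -0.266, -0.002], [-0.266, 0.964, -0.001], [0.003, -0.001, -1.0]]
ft_force: [-0.0, 0.0, 0.4]
opening: 0.0855
gripper_force: 0.0
```

```bash
python3 wr.py "451,53,60,62,67"; python3 go.py 451.8,52.7,52.5,105.5
```

```text
451,53,60,62,67 9005 c 452.6 52.7 size 64.7 44.8 ang first 15.6 z 64.4
t 11.9 tcp [451.8  52.3 100.7] yaw 105.43 open 85.3 grip 0.0 F [0.8 0.2 0.4]
451.8,52.7,52.5,105.5 shift mm [-0.1  0.4 48.2] turn [-0.02 -0.04 -0.07]
```

drive_tool(increments=[-0.0003,0.0003,0.03,0,0,0,1,-0.0003,0.0003,0.045,0,0,0,1,-0.0003,0.0003,0.048,0,0,0,1,-0.0003,0.0003,0.048,0,0,0,1,-0.0003,0.0003,0.048,0,0,0,-1,-0.0003,0.0003,0.048,0,0,0,-1,-0.0003,0.0003,0.048,0,0,0,-1,-0.0003,0.0003,0.048,0,0,0,-1])

```text
t: 12.7
tcp_pos: [0.4524, 0.0531, 0.054]
tcp_rot: [[-0.964, -0.267, 0.002], [-0.267, 0.964, 0.0], [-0.002, -0.0, -1.0]]
ft_force: [-0.7, 0.0, 5.5]
opening: 0.0431
gripper_force: 61.6
```

drive_tool(increments=[0,0,0,0,0,0,-1,0,0,0,0,0,0,-1,0,0,0,0,0,0,-1])

```text
t: 13.0
tcp_pos: [0.4524, 0.0531, 0.054]
tcp_rot: [[-0.964, -0.267, 0.002], [-0.267, 0.964, 0.001], [-0.002, -0.0, -1.0]]
ft_force: [-1.6, -0.8, 5.7]
opening: 0.043
gripper_force: 61.6
```

```bash
python3 go.py 596.7,-256,100,102.5
```

```text
t 13.0 tcp [452.4  53.1  54. ] yaw 105.48 open 43.0 grip 61.6 F [-1.6 -0.8  5.7]
596.7,-256,100,102.5 shift mm [ -56.7 -336.4  -45.9] turn [0.   0.12 2.98]
```

drive_tool(increments=[0,0,-0.01,0,0,0,-1,0,0,-0.045,0,0,0,-1,0,0,-0.086,0,0,0,-1,-0.006,-0.036,-0.086,0,0,3,-1,-0.013,-0.078,-0.086,0,0,3,-1,-0.02,-0.121,-0.086,0,0,3,-1,-0.027,-0.164,-0.086,0,0,3,-1,-0.034,-0.207,-0.086,0,0,3,-1])

```text
t: 13.8
tcp_pos: [0.5398, -0.1391, 0.1394]
tcp_rot: [[-0.976, -0.216, 0.0], [-0.216, 0.976, 0.0], [-0.0, 0.0, -1.0]]
ft_force: [0.6, 0.7, -2.0]
opening: 0.0431
gripper_force: 61.7
```

```bash
python3 go.py 596.7,-256,80,102.5
```

```text
t 13.8 tcp [ 539.8 -139.1  139.4] yaw 102.45 open 43.1 grip 61.7 F [ 0.6  0.7 -2. ]
596.7,-256,80,102.5 shift mm [ -30.3 -126.4   59.4] turn [ 0.01  0.02 -0.05]
```

drive_tool(increments=[-0.0095,-0.042,0,0,0,0,-1,-0.019,-0.084,0,0,0,0,-1,-0.0265,-0.115,0,0,0,0,-1,-0.0295,-0.128,0.02,0,0,0,-1,-0.0295,-0.128,0.045,0,0,0,-1,-0.0295,-0.128,0.06,0,0,0,-1,-0.0295,-0.128,0.06,0,0,0,-1,-0.0295,-0.128,0.06,0,0,0,-1])

```text
t: 14.6
tcp_pos: [0.5961, -0.2563, 0.0793]
tcp_rot: [[-0.976, -0.216, -0.0], [-0.216, 0.976, -0.0], [0.0, -0.0, -1.0]]
ft_force: [0.3, 0.4, -1.1]
opening: 0.043
gripper_force: 61.7
```

drive_tool(increments=[0,0,0,0,0,0,-1,0,0,0,0,0,0,-1])

```text
t: 14.8
tcp_pos: [0.5968, -0.2562, 0.0804]
tcp_rot: [[-0.976, -0.216, 0.003], [-0.216, 0.976, -0.001], [-0.002, -0.001, -1.0]]
ft_force: [0.2, 0.8, -0.7]
opening: 0.0431
gripper_force: 61.7
```

```bash
python3 go.py 596.7,-256,26.3,102.5; python3 sd.py side "453,52,70,36,43;596,-256,85,21.5,27";python3 sd.py scene "453,52,70,36,43;596,-256,85,21.5,27"; python3 - <<'E'
from h import *
p=bot.capture("wrist"); save(p,"w4")
w=(cloud(p,dict(tcp_rot=np.eye(3),tcp_pos=np.zeros(3)))).reshape(-1,3)*1000
m=(abs(w[:,1])<18)&(abs(w[:,0])<50)&(w[:,2]<-6)&(w[:,2]>-16)
q=w[m];print(len(q),np.percentile(q,[1,99],axis=0),np.median(q[:,2]))
E
```

```text
t 14.8 tcp [ 596.8 -256.2   80.4] yaw 102.47 open 43.1 grip 61.7 F [ 0.2  0.8 -0.7]
596.7,-256,26.3,102.5 shift mm [ 0.2  0.3 54.1] turn [-0.06  0.14 -0.03]
side 453,52,70,36,43 1676 c 454.2 51.0 size 80.7 65.4 ang first 12.1 z 39.8
side 596,-256,85,21.5,27 515 c 597.1 -254.6 size 98.7 83.0 ang first 11.9 z 23.4
scene 453,52,70,36,43 594 c 454.1 50.6 size 83.2 63.8 ang first 12.3 z 40.0
scene 596,-256,85,21.5,27 373 c 596.2 -256.6 size 100.7 80.2 ang first 12.7 z 23.4
11928 [[-30.77155956 -17.60767348 -11.60814179]
 [ 31.78707144  17.63006598  -7.33828747]] -10.305913420202497
```

View pics/w4.png

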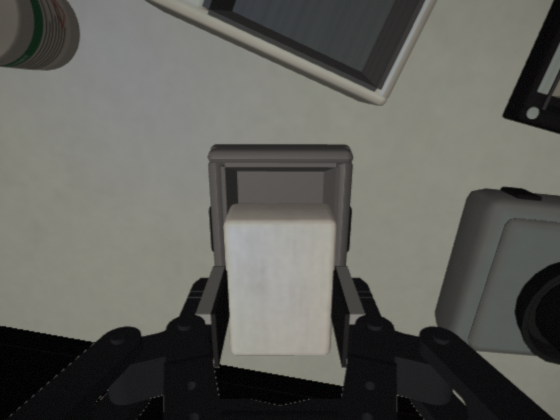

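The block is centred in the grip at (280,280) and aligned with the tub pocket behind it. Lowering.

drive_tool(increments=[-0.0003,0.0003,0.02,0,0,0,-1,-0.0003,0.0003,0.037,0,0,0,-1,-0.0003,0.0003,0.047,0,0,0,-1,-0.0003,0.0003,0.051,0,0,0,-1,-0.0003,0.0003,0.053,0,0,0,-1,-0.0003,0.0003,0.054,0,0,0,-1,-0.0003,0.0003,0.0545,0,0,0,-1,-0.0003,0.0003,0.0545,0,0,0,-1])

```text
t: 15.75
tcp_pos: [0.5962, -0.2559, 0.026]
tcp_rot: [[-0.976, -0.216, 0.0], [-0.216, 0.976, -0.0], [-0.0, -0.0, -1.0]]
ft_force: [-3.1, 1.4, 6.0]
opening: 0.0433
gripper_force: 62.5
```

drive_tool(increments=[0,0,0,0,0,0,0.5,0,0,0,0,0,0,0.5,0,0,0,0,0,0,0.5,0,0,0,0,0,0,0.5,0,0,-0.02,0,0,0,0.5,0,0,-0.06,0,0,0,1,0,0,-0.1,0,0,0,1,0,0,-0.11,0,0,0,1])

```text
t: 16.55
tcp_pos: [0.5992, -0.2568, 0.14]
tcp_rot: [[-0.976, -0.216, 0.01], [-0.217, 0.976, -0.003], [-0.009, -0.005, -1.0]]
ft_force: [-0.1, 0.5, 0.3]
opening: 0.0853
gripper_force: 0.0
```

```bash
python3 sd.py side "596,-256,85,34,41";python3 sd.py scene "596,-256,85,34,41"; python3 go.py 454.1,51.2,100,102.2
```

```text
side 596,-256,85,34,41 480 c 595.1 -254.9 size 64.3 47.8 ang first 12.9 z 37.0
scene 596,-256,85,34,41 475 c 594.7 -256.4 size 65.4 45.2 ang first 12.1 z 37.0
t 16.65 tcp [ 597.6 -256.1  136.9] yaw 102.45 open 85.4 grip 0.0 F [ 1.  -0.6 -0.4]
454.1,51.2,100,102.2 shift mm [ 74.  331.1  35.8] turn [-0.12  0.29  0.25]
```

drive_tool(increments=[0.01,0.045,0,0,0,0.2,1,0.0205,0.093,0,0,0,0.2,1,0.031,0.141,0,0,0,0.2,1,0.0415,0.189,0,0,0,0.2,1,0.052,0.237,0,0,0,0.2,1,0.0625,0.284,0,0,0,0.2,1,0.073,0.331,0,0,0,0.2,1,0.073,0.331,0.02,0,0,0.2,1])

```text
t: 17.45
tcp_pos: [0.4527, 0.0559, 0.1149]
tcp_rot: [[-0.976, -0.22, 0.003], [-0.22, 0.976, 0.002], [-0.003, 0.001, -1.0]]
ft_force: [1.6, -0.3, 0.6]
opening: 0.0856
gripper_force: 0.0
```

drive_tool(increments=[0,0,0.02,0,0,0,1,0,0,0.02,0,0,0,1,0,0,0.02,0,0,0,1])

```text
t: 17.75
tcp_pos: [0.453, 0.0512, 0.0935]
tcp_rot: [[-0.977, -0.212, -0.002], [-0.212, 0.977, -0.001], [0.003, -0.001, -1.0]]
ft_force: [-0.3, 0.2, -0.6]
opening: 0.0852
gripper_force: 0.0
```

```bash
python3 wr.py "454,51,75,37,43" w5; python3 go.py 454.3,51.2,20,102.2
```

```text
454,51,75,37,43 9409 c 455.3 51.6 size 81.1 62.4 ang first 11.8 z 39.4
t 17.8 tcp [453.7  51.3  94.2] yaw 102.23 open 85.5 grip 0.0 F [-0.5 -0.2 -0.4]
454.3,51.2,20,102.2 shift mm [-0.6 -0.2 74.2] turn [-0.02 -0.04  0.03]
```

drive_tool(increments=[-0.0005,0,0.04,0,0,0,1,-0.0005,0,0.065,0,0,0,1,-0.0005,0,0.075,0,0,0,1,-0.0005,0,0.075,0,0,0,1,-0.0005,0,0.075,0,0,0,-1,-0.0005,0,0.075,0,0,0,-1,-0.0005,0,0.075,0,0,0,-1,-0.0005,0,0.075,0,0,0,-1])

```text
t: 18.6
tcp_pos: [0.4553, 0.052, 0.0211]
tcp_rot: [[-0.977, -0.213, 0.003], [-0.213, 0.977, 0.001], [-0.003, 0.0, -1.0]]
ft_force: [-0.1, -1.6, 5.5]
opening: 0.0607
gripper_force: 65.4
```

drive_tool(increments=[0,0,0,0,0,0,-1,0,0,0,0,0,0,-1])

```text
t: 18.8
tcp_pos: [0.4553, 0.052, 0.0211]
tcp_rot: [[-0.977, -0.213, 0.003], [-0.213, 0.977, 0.001], [-0.003, 0.0, -1.0]]
ft_force: [-0.7, -0.5, 6.4]
opening: 0.0604
gripper_force: 65.4
```

```bash
python3 go.py 452.1,-261.3,120,79.4; python3 - <<'E'
from h import *
for c in ("scene0","side0"):
    w=np.load(c+".npz")["w"].reshape(-1,3)*1000
    a=np.radians(-10.6);C=np.array([452.1,-261.3])
    d=(w[:,:2]-C); l=np.column_stack([d@[np.cos(a),np.sin(a)],d@[-np.sin(a),np.cos(a)]])
    z=w[:,2]
    for nm,m,k in (("x",abs(l[:,1])<15,0),("y",abs(l[:,0])<20,1)):
        q=l[m&(abs(l[:,k])<56)&(z>49.5)&(z<54)][:,k]; f=l[m&(abs(l[:,k])<46)&(z<31.5)&(z>28)][:,k]
        print(c,nm,"rim inner",q[q<0].max().round(1) if (q<0).any() else None,q[q>0].min().round(1) if (q>0).any() else None,"floor",f.min().round(1),f.max().round(1))
E
```

```text
t 18.8 tcp [455.3  52.   21.1] yaw 102.27 open 60.4 grip 65.4 F [-0.7 -0.5  6.4]
452.1,-261.3,120,79.4 shift mm [  69.4 -305.4  -99.3] turn [ 0.06  0.19 22.87]
scene0 x rim inner -47.8 47.6 floor -38.0 44.6
scene0 y rim inner -39.0 37.3 floor -28.9 35.8
side0 x rim inner -47.9 47.9 floor -36.1 45.7
side0 y rim inner -35.9 37.9 floor -39.6 46.0
```

The well centre agrees with the depth data. I'll lift the heat block and carry it over.

drive_tool(increments=[0,0,-0.01,0,0,0,-1,0,0,-0.04,0,0,0,-1,0,0,-0.08,0,0,0,-1,0.005,-0.022,-0.099,0,0,0,-1,0.014,-0.062,-0.099,0,0,0,-1,0.023,-0.102,-0.099,0,0,0,-1,0.032,-0.142,-0.099,0,0,0,-1,0.032,-0.142,-0.099,0,0,0,-1])

```text
t: 19.6
tcp_pos: [0.4513, -0.0972, 0.1185]
tcp_rot: [[-0.979, -0.206, -0.001], [-0.206, 0.979, 0.0], [0.001, 0.0, -1.0]]
ft_force: [-1.4, 0.5, -4.9]
opening: 0.0603
gripper_force: 67.7
```

```bash
python3 go.py 452.1,-261.3,110,79.4
```

```text
t 19.6 tcp [451.3 -97.2 118.5] yaw 101.89 open 60.3 grip 67.7 F [-1.4  0.5 -4.9]
452.1,-261.3,110,79.4 shift mm [  33.  -160.8    8.4] turn [ 1.000e-02 -8.000e-02  2.249e+01]
```

drive_tool(increments=[0.009,-0.04,0,0,0,6,-1,0.018,-0.08,0,0,0,12,-1,0.027,-0.12,0,0,0,18,-1,0.036,-0.158,0,0,0,22.8,-1,0.037,-0.163,0.01,0,0,22.8,-1,0.037,-0.163,0.01,0,0,22.8,-1,0.037,-0.163,0.01,0,0,22.8,-1,0.037,-0.163,0.01,0,0,22.8,-1])

```text
t: 20.4
tcp_pos: [0.4514, -0.2598, 0.1086]
tcp_rot: [[-0.983, 0.181, 0.0], [0.181, 0.983, 0.0], [-0.0, 0.0, -1.0]]
ft_force: [0.3, -0.5, -4.5]
opening: 0.0605
gripper_force: 68.1
```

drive_tool(increments=[0,0,0,0,0,0,-1,0,0,0,0,0,0,-1])

```text
t: 20.6
tcp_pos: [0.4517, -0.2602, 0.1087]
tcp_rot: [[-0.983, 0.182, 0.001], [0.182, 0.983, -0.0], [-0.001, 0.0, -1.0]]
ft_force: [0.5, 0.4, -4.1]
opening: 0.0607
gripper_force: 68.1
```

```bash
python3 go.py 452.1,-261.3,51.3,79.4; python3 - <<'E'
from h import *
p=bot.capture("wrist"); save(p,"w6")
w=(cloud(p,dict(tcp_rot=np.eye(3),tcp_pos=np.zeros(3)))).reshape(-1,3)*1000
m=(abs(w[:,1])<25)&(abs(w[:,0])<60)&(w[:,2]<-15)&(w[:,2]>-24)
q=w[m];print(len(q),np.percentile(q,[.5,99.5],axis=0),np.median(q[:,2]))
E
```

```text
t 20.6 tcp [ 451.7 -260.2  108.7] yaw 79.53 open 60.7 grip 68.1 F [ 0.5  0.4 -4.1]
452.1,-261.3,51.3,79.4 shift mm [-0.6 -1.  57.4] turn [0.   0.03 0.13]
15500 [[-39.4566408  -24.72082722 -19.64004444]
 [ 40.59350849  24.70333798 -15.13146797]] -18.111246278742513
```

View pics/w6.png

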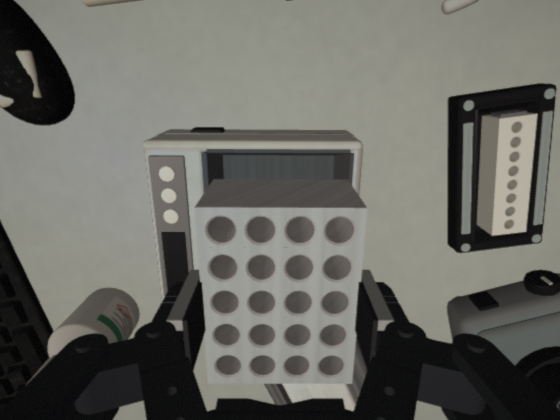

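The block is centred in the grip at (280,290) and aligned with the well. The bottle stays clear on the left. Lowering.

drive_tool(increments=[-0.001,-0.001,0.02,0,0,0.1,-1,-0.001,-0.001,0.038,0,0,0.1,-1,-0.001,-0.001,0.049,0,0,0.1,-1,-0.001,-0.001,0.053,0,0,0.1,-1,-0.001,-0.001,0.0555,0,0,0.1,-1,-0.001,-0.001,0.057,0,0,0.1,-1,-0.001,-0.001,0.0575,0,0,0.1,-1,-0.001,-0.001,0.0575,0,0,0.1,-1])

```text
t: 21.45
tcp_pos: [0.4525, -0.2622, 0.0513]
tcp_rot: [[-0.983, 0.185, 0.001], [0.185, 0.983, -0.0], [-0.001, -0.0, -1.0]]
ft_force: [-0.4, 0.3, -4.0]
opening: 0.0607
gripper_force: 68.1
```

drive_tool(increments=[0,0,0.0005,0,0,0,-1,0,0,0.0005,0,0,0,-1,0,0,0.001,0,0,0,-1,0,0,0.001,0,0,0,-1])

```text
t: 21.85
tcp_pos: [0.4524, -0.2623, 0.0512]
tcp_rot: [[-0.983, 0.185, 0.001], [0.185, 0.983, -0.001], [-0.001, -0.0, -1.0]]
ft_force: [-2.3, 2.4, 4.7]
opening: 0.0606
gripper_force: 69.5
```

Contact. I'll release with a limited opening, rise, and check.

drive_tool(increments=[0,0,0,0,0,0,0.8,0,0,0,0,0,0,0.8,0,0,0,0,0,0,0.8,0,0,0,0,0,0,0.8,0,0,-0.02,0,0,0,0.8,0,0,-0.06,0,0,0,0.8,0,0,-0.1,0,0,0,1,0,0,-0.14,0,0,0,1])

```text
t: 22.65
tcp_pos: [0.4519, -0.2621, 0.1912]
tcp_rot: [[-0.983, 0.185, -0.0], [0.185, 0.983, -0.0], [0.0, -0.0, -1.0]]
ft_force: [0.8, 0.4, 0.3]
opening: 0.0853
gripper_force: 0.0
```

drive_tool(increments=[0,0,0,0,0,0,1,0,0,0,0,0,0,1,0,0,0,0,0,0,1])

```text
t: 22.95
tcp_pos: [0.4513, -0.2618, 0.1885]
tcp_rot: [[-0.983, 0.185, -0.002], [0.185, 0.983, 0.001], [0.002, 0.001, -1.0]]
ft_force: [0.2, -0.8, 0.0]
opening: 0.0854
gripper_force: 0.0
```

```bash
A="452,-261,70,66,74;452,-111,75,26,33;592,-99,60,76,84;596,-256,85,34,41;592,56,40,70,80;512,-388,40,85,95"; python3 sd.py side "$A" s7; python3 sd.py scene "$A"; python3 go.py
```

```text
side 452,-261,70,66,74 860 c 451.1 -262.4 size 67.0 81.2 ang first 78.7 z 69.8
side 452,-111,75,26,33 467 c 450.7 -111.8 size 25.4 77.3 ang first 87.5 z 28.9
side 592,-99,60,76,84 322 c 591.7 -99.2 size 38.7 40.0 ang first 87.8 z 80.3
side 596,-256,85,34,41 486 c 595.5 -255.7 size 65.0 48.0 ang first 11.7 z 37.1
side 592,56,40,70,80 131 c 601.1 41.5 size 19.6 19.1 ang first 73.8 z 74.3
512,-388,40,85,95 19
scene 452,-261,70,66,74 901 c 449.9 -261.9 size 64.1 80.9 ang first 78.9 z 69.8
scene 452,-111,75,26,33 289 c 450.3 -112.7 size 24.9 78.2 ang first 85.7 z 29.2
scene 592,-99,60,76,84 23 c 590.9 -99.3 size 21.6 36.3 ang first 56.0 z 80.0
scene 596,-256,85,34,41 461 c 594.7 -256.6 size 66.1 45.0 ang first 12.2 z 37.0
scene 592,56,40,70,80 47 c 600.9 39.1 size 20.0 22.0 ang first 80.9 z 74.4
scene 512,-388,40,85,95 134 c 511.2 -410.1 size 22.5 23.7 ang first 44.8 z 89.5
t 23.05 tcp [ 451.3 -261.9  188.2] yaw 79.34 open 85.1 grip 0.0 F [ 0.2 -0.  -0.5]
```

View pics/s7.png

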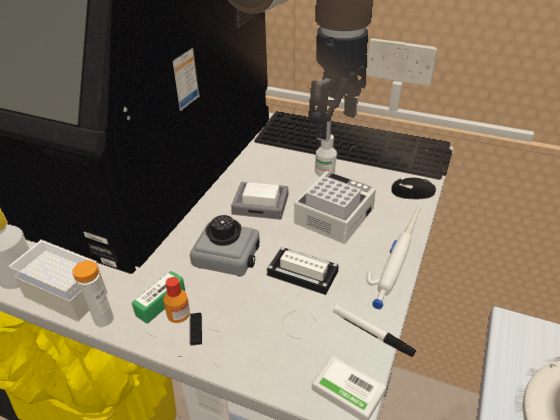

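All four blocks are seated at the expected heights: rack at (305,263), adapter at (222,230), cold block at (262,193), heat block at (336,198). Both bottles are standing.

```bash
python3 -c "
from rig import bot
print(bot.finish_job())"
```

```text
the job is handed in; nothing more can be done
None
```

The pile is apart and all four blocks are seated flat in their stations at the expected heights, with everything released, both bottles standing, and the job handed in at about 23 s.

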